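Lay the decade box down and dial in 138 ohms

TASK

The resistance decade box is parked standing on end, carrying handle up. Take it by the handle and lay it gently down flat on its back, dials facing up, then set it to 138 ohms: hundreds dial (the one nearest the handle) on 1, tens dial (middle) on 3, units dial (farthest from the handle) on 8, each pointer on its mark. Leave the other things on the desk where they are.

Things in the scene. Friction and masses are not known exactly. Their poses are not given: they have to be found in the camera images.
- decade_box: Loose decade box, 0.7-1 kg: grey, 280 mm long, 116 wide, 80 thick over its hard black end caps. Origin: centre of its foot-end face (on the desk while it stands). z runs along the length to the handle (up at start), y across. The dial panel looks to -x; the plain back (+x) must lie down, the panel then 77 mm high. It tips about the foot edge at x = +40 mm.
- handle (a point): Middle of the carrying handle's grip, at (0, 0, 320 mm) of the box, axes as the box. A black tube 16 mm thick, 74 mm long, along the box's y, turning freely between two steel legs; 32 mm gap to the box's end face. 320 mm high standing, 40 lying. Tip the box with its foot kept on the desk, bar 0 to 3 mm under its true arc: lifted at all, it hangs straight, trails and then jams. 12 N of grip holds.
- hundreds (a joint): Angle of the hundreds dial (nearest the handle), rad. 0 = pointer on mark 0, the longest of its ten black marks, on the handle side; grows clockwise seen facing the panel, 0.5236 (30 deg) per mark, 0 to 9 (1 = 0.524). The 90 deg from 9 on to 0 has no marks. End stops just outside 0 and 9. Held by light friction (0.035 N m), no clicks.
- tens (a joint): Angle of the tens dial (middle), same scale: 3 = 1.571 rad.
- units (a joint): Angle of the units dial (farthest from the handle), same scale: 8 = 4.189 rad.
- hundreds_knob (a point): Grip point of this knob, on its axis, 27 mm out from the panel, 190 mm from the foot end. Black bar 38 mm long, 13 wide, its top 36 mm out from the panel, on a skirt 44 mm across (top 7 mm out). White line and narrow nose at the pointer end. z: dial axis, out of the panel; x: along the bar to the pointer end. All three knobs are alike, on the box's centre line, 72 mm apart.
- tens_knob (a point): The same point of the tens knob, 118 mm from the foot end.
- units_knob (a point): The same point of the units knob, 46 mm from the foot end.
- mouse: Black computer mouse, 105 x 58 x 33 mm, bystander. Origin: centre of its underside.
- housing: Small orange round workpiece, 40 mm across, 30 mm high, bystander. Origin: centre of its underside.
- screwdriver: Screwdriver lying on the desk, bystander. Origin near its middle, handle to its -x.

How it is judged:
On the way:
1. the decade box lies flat on its back on the desk, panel up (angle between decade_box's own x axis and vertical above 3.06 rad and height (world z) of decade_box below 0.05 m), for 0.2 s.
At the end, for the whole second after the job is handed in: The box lies at rest flat on its back on the desk (panel level within 0.08 rad), and the hundreds, tens and units pointers stand on 1, 3 and 8, each within 0.13 rad (a quarter of a step) (all of step 1 and linear speed of decade_box below 0.02 m/s and value of joint hundreds between 0.394 and 0.654 rad and value of joint tens between 1.441 and 1.701 rad and value of joint units between 4.059 and 4.319 rad); the robot touches nothing.
It fails at once if the box is let fall or slammed down (turning faster than 4 rad/s or moving faster than 0.9 m/s) (angular speed of decade_box above 4 rad/s or linear speed of decade_box above 0.9 m/s).
It fails at once if the mouse, the orange workpiece or the screwdriver is moved by more than 30 mm (distance of any of mouse, housing, screwdriver from where it was at the start of the episode above 0.03 m).
It also fails if it takes over 72 s, if anything falls off the work surface, if the arm or the gripper's body presses on something with over 40 N, if the wrist force passes 120 N, or if a joint passes its speed limit or range.

ROBOT

A 6-joint arm with a two-finger parallel gripper is mounted at the origin on the work surface. World frame = base frame: x ahead of the robot, y to its left, z up, the work surface at z = 0. Lengths are in m, angles in rad, forces in N, time in s.
With the tool pointing down it reaches from about 0.25 to 0.775 m from the base axis. Payload 4 kg.
Tool frame: the origin (TCP) lies at the very end of the fingers, on their centre line; the grasp point (between the pads) lies 19 mm behind it; z points along the fingers, y is the line along which they close (so a half turn about z gives the same grasp; the last joint's range is limited). The gripper opens to 94 mm and grips with 3 to 60 N. Pads are 16 mm wide; open, the fingers measure 119 mm over their backs; the gripper's body (75 mm by 177 mm) begins 78 mm behind the grasp point.
Start: joints at [-1.237, 0.087, 1.371, -0, 1.684, -0.103], TCP at [0.233, -0.498, 0.206] pointing down, gripper open.
Joint ranges: [-3.1, 3.1], [-0.76, 2.03], [0.27, 2.55], [-1.08, 4.22], [0.17, 2.65], [-2.57, 2.57]. Speed limits (rad/s): [2.79, 2.79, 3.14, 3.14, 3.14, 3.14].

INTERFACE

Orientations are given as [roll, pitch, yaw] about the fixed x, y, z axes, in that order (R = Rz(yaw) Ry(pitch) Rx(roll)).
In Python, from bench import robot, vision gives the robot as it stands.
- The arm moves only by the shell command python3 -m crank 'ROWS'. ROWS is JSON, a list of rows, each a list of 3 entries, a list of its own where there are three numbers: the closure, from 0 (fully open) to 1 (shut), then the shift along the tool's x, y, z in m, then the turn, a rotation vector about the tool's x, y, z in degrees. A call has 1 to 8 rows; each row shifts and turns the commanded pose from where the row before left it, along the tool's axes as they then stand; what a row does not reach is not made up. A row lasts 1/10 s, in which the tool goes at most 50 mm and 8.59 degrees, less where a joint would pass 70% of its speed; a pose out of reach is approached as far as the arm can. A call with a gripper value outside its range is refused whole. The fingers move at their own pace and stop on an object; the grip force is fixed at half the most. Time passes only in rows, so rows that do not move let the fingers close. It gives the time, the measured TCP pose, the force, the opening and the grip force at its end, in the units of the state.
- robot.get_obs(): the state, without advancing time (a new reading comes with each control period).
- vision.snapshot(name): name is "side" or "top" or "wrist"; returns a dict with "color" (384x512x3 uint8, red, green, blue), "z_map" (384x512 float32, m along the optical axis (not along the pixel's ray), 0 where there is no reading), "fx", "fy", "cx", "cy" (pixels), "R" (3x3) and "t" (3): a world point X has camera coordinates R X + t. Camera axes: x right, y down, z forward; pixel columns grow to the right and rows downward; lengths in m; the calibration is good to about 2 mm. The wrist camera is an equidistant fisheye: a pixel r from the principal point sees the ray r / f radians off the axis. A picture is of the moment at which its call begins.
- robot.close_job(): hands the job in; it is judged then, once.
The state is a dict: "time": time; "joint_positions": joint angles; "qvel": joint speeds; "joint_torque": joint torques, N m; "tool_pos": TCP position; "ee_rot": TCP orientation; "wrist_force": force on the tool from outside, world axes, zero at the start; "wrist_torque": the same for the moment, N m; "width": finger opening in m; "finger_force": force on a finger pad.
Only numpy, scipy, OpenCV 4.12 (cv2) and the standard library are available. Lean on these libraries where they do the work, as an engineer would, in place of code of your own. Each camera call takes 0.05 s, during which the arm holds its last target. There are 200 camera calls.

## Working session

There is one attempt and no reset: what is moved stays moved. The work goes in short steps, Python scripts to look and compute and a shell command to move; the robot and the scene stay as the last step left them, time stands still between calls to the robot, and variables do not carry over. Pictures are saved under pics/ and viewed, at most 10 in all, crops included, and the job is handed in when it is done.

```bash
ls; mkdir -p pics; python3 - <<'E'
from bench import robot, vision
import cv2,numpy as np
o=robot.get_obs(); print(o)
a=[]
for n in("side","top"):
    s=vision.snapshot(n); np.savez(f"pics/{n}0.npz",**s); a.append(s["color"][...,::-1])
    print(n,s["fx"],s["cx"],s["cy"],s["R"].round(3).tolist(),s["t"])
cv2.imwrite("pics/a.png",cv2.resize(np.vstack(a),None,fx=.78,fy=.78))
E
```

```text
pics
{'time': 0.0, 'joint_positions': array([-1.23709722e+00,  8.79501920e-02,  1.37222242e+00,  1.34517034e-05,
        1.68362980e+00, -1.03082383e-01]), 'qvel': array([-1.83903014e-05,  1.63114039e-04,  8.81688624e-04,  9.85832915e-04,
       -4.79456973e-04, -1.64860813e-03]), 'joint_torque': array([ 7.75718809e-05, -3.40184927e+01, -3.02426863e+01,  7.18874834e-02,
        3.30779341e-02, -1.73894668e-04]), 'tool_pos': array([ 0.2324915 , -0.49783775,  0.20432298]), 'ee_rot': array([-3.13939600e+00, -2.40682294e-04,  4.36782724e-01]), 'wrist_force': array([-0.29963803,  0.06174008,  0.61030057]), 'wrist_torque': array([-0.03203108, -0.00708788, -0.00097376]), 'finger_force': 0.0, 'width': 0.0944045868448233}
side 383.29842188893167 248.4455439736981 199.87950772562058 [[-0.737, -0.676, -0.02], [-0.384, 0.442, -0.811], [0.557, -0.59, -0.585]] [0.38065003 0.35680553 1.16714799]
top 380.0081600536858 256.70062024712036 193.31640346357148 [[-0.023, -1.0, -0.011], [-0.991, 0.025, -0.13], [0.13, 0.008, -0.991]] [0.03393723 0.51953563 1.18417105]
```

View pics/a.png

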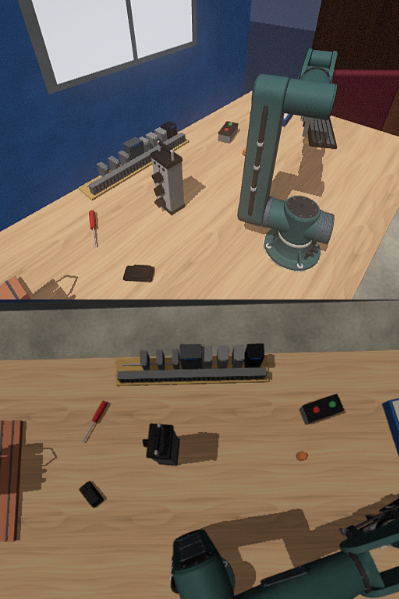

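The side view shows the box standing with its knobs facing away from the robot, towards the left (+y). In the top view it is at about (162,445), with the orange part at (302,455), the mouse at (92,494) and the screwdriver at (96,420). Next I'll measure these.

```bash
cat > h.py <<'E'
import numpy as np
def cloud(s):
    v,u=np.mgrid[:384,:512]; z=s["z_map"]
    P=np.stack([(u-s["cx"])/s["fx"]*z,(v-s["cy"])/s["fy"]*z,z],-1)
    W=(P-s["t"])@s["R"]; W[z==0]=np.nan; return W
def rotvec_rows(R0,R1):
    from scipy.spatial.transform import Rotation as r
    return r.from_matrix(R0.T@R1).as_rotvec(degrees=True)
E
python3 - <<'E'
from h import *; import cv2
for n in("top","side"):
    s=dict(np.load(f"pics/{n}0.npz")); W=cloud(s); 
    x,y,z=W[...,0],W[...,1],W[...,2]
    m=(x>.25)&(x<.72)&(y>-.3)&(y<.5)&(z>.012)
    k,l,st,c=cv2.connectedComponentsWithStats(m.astype(np.uint8))
    for i in range(1,k):
        if st[i,4]<25: continue
        p=W[l==i]; print(n,st[i],p.min(0).round(3),p.max(0).round(3),np.median(p,0).round(3))
    b=(x>.3)&(x<.65)&(y>-.1)&(y<.3)
    for lo,hi in((.05,.1),(.1,.25),(.25,.272),(.272,.29),(.305,.335)):
        p=W[b&(z>lo)&(z<hi)]
        if len(p)<5: continue
        r=cv2.minAreaRect((p[:,:2]*1000).astype(np.float32)); print(lo,hi,len(p),r,np.median(p,0).round(4), p[:,2].max())
    col=s["color"]; 
    if n=="top": cv2.imwrite("pics/b.png",cv2.resize(col[[slice(150,230)][0],160:270][...,::-1],None,fx=7,fy=7,interpolation=2))
E
```

```text
top [111 137  25  38 202] [0.599 0.424 0.012] [0.72  0.5   0.032] [0.683 0.455 0.022]
top [ 182  159   48   54 1969] [0.461 0.109 0.013] [0.582 0.227 0.332] [0.516 0.146 0.279]
top [107 233  26  34 486] [0.3   0.426 0.012] [0.405 0.5   0.039] [0.347 0.467 0.03 ]
0.05 0.1 81 ((503.55718994140625, 130.92401123046875), (58.68372344970703, 128.97509765625), 50.551239013671875) [0.491  0.121  0.0755] 0.09904711374133841
0.1 0.25 359 ((523.5611572265625, 171.75177001953125), (109.63813781738281, 108.36485290527344), 83.87908172607422) [0.5098 0.1223 0.1842] 0.23835656449088893
0.25 0.272 30 ((501.11517333984375, 129.1593017578125), (60.37057113647461, 134.93991088867188), 49.75971984863281) [0.4694 0.1203 0.2651] 0.27165364464179254
0.272 0.29 1131 ((522.77001953125, 154.11334228515625), (80.24695587158203, 115.77654266357422), 83.90153503417969) [0.5199 0.1463 0.2798] 0.2854914927939508
0.305 0.335 245 ((521.9432983398438, 153.95152282714844), (16.51043701171875, 100.33973693847656), 82.76890563964844) [0.5202 0.1537 0.3257] 0.332105214925917
side [ 193  180   44   94 2947] [0.461 0.114 0
[... 313 characters left out ...]
), 32.44916534423828) [0.4766 0.1887 0.0685] 0.09974400211097767
0.1 0.25 1379 ((508.13287353515625, 179.71697998046875), (130.75758361816406, 67.3173599243164), 28.665157318115234) [0.4782 0.1875 0.1835] 0.24979017777349152
0.25 0.272 200 ((506.9277038574219, 180.90524291992188), (133.66555786132812, 62.51335525512695), 27.916259765625) [0.4741 0.186  0.2599] 0.27198135220399156
0.272 0.29 540 ((521.851806640625, 152.71856689453125), (81.66913604736328, 118.71060180664062), 83.15519714355469) [0.5125 0.1631 0.2819] 0.2889844824501105
0.305 0.335 143 ((521.3045043945312, 153.24972534179688), (15.573254585266113, 101.00326538085938), 84.6832046508789) [0.5179 0.1562 0.3262] 0.3335637161675077
```

View pics/b.png

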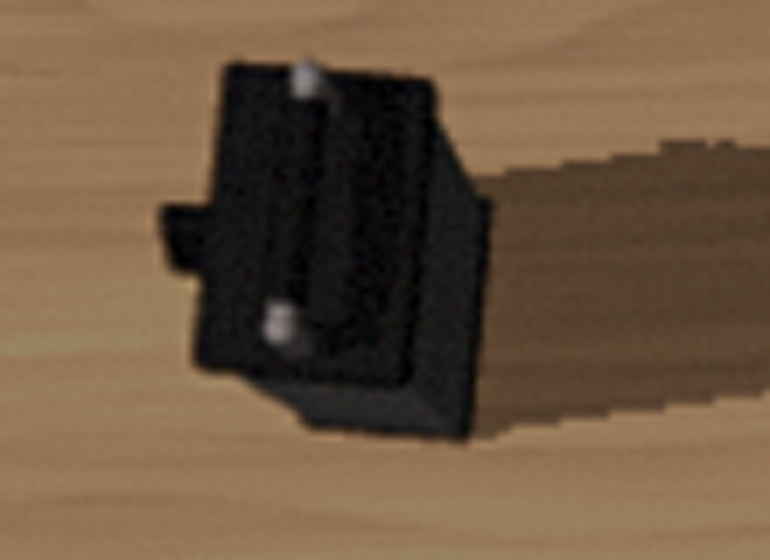

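The box stands at about (0.522, 0.154), with its +x at about (-0.11, -0.994), so it tips towards -y. The crop shows a knob on the left (+y) side at (185,235) and the bar running roughly along world x. I'll raise and turn the tool, then travel over it.

```bash
python3 -m crank '[[0,[0,0,-0.05],[0,0,7.8]],[0,[0,0,-0.05],[0,0,7.8]],[0,[0,0,-0.05],[0,0,7.8]],[0,[0,0,-0.05],[0,0,7.9]],[0,[0.014,-0.045,0],[0,0,0]],[0,[0.014,-0.045,0],[0,0,0]],[0,[0.014,-0.045,0],[0,0,0]],[0,[0.014,-0.045,0],[0,0,0]]]'; python3 -m crank '[[0,[0.014,-0.045,0],[0,0,0]],[0,[0.014,-0.045,0],[0,0,0]],[0,[0.014,-0.045,0],[0,0,0]],[0,[0.014,-0.045,0],[0,0,0]],[0,[0.014,-0.045,0],[0,0,0]],[0,[0.014,-0.045,0],[0,0,0]],[0,[0.014,-0.045,0],[0,0,0]],[0,[0.014,-0.045,0],[0,0,0]]]'; python3 -m crank '[[0,[0,0,0],[0,0,0]],[0,[0,0,0],[0,0,0]]]'
```

```text
time: 0.9
tool_pos: [0.3084, -0.324, 0.405]
ee_rot: [-3.141, 0.0, -0.11]
wrist_force: [0.3, -0.8, -0.7]
width: 0.0939
finger_force: 0.0
time: 1.7
tool_pos: [0.4589, 0.022, 0.4051]
ee_rot: [3.141, 0.0, -0.109]
wrist_force: [0.5, -0.6, -0.4]
width: 0.0942
finger_force: 0.0
time: 1.9
tool_pos: [0.4587, 0.0208, 0.4047]
ee_rot: [3.141, 0.002, -0.107]
wrist_force: [0.5, -0.5, -0.2]
width: 0.0938
finger_force: 0.0
```

```bash
python3 -m crank '[[0,[0.012,-0.035,0],[0,0,0]],[0,[0.012,-0.035,0],[0,0,0]],[0,[0.012,-0.035,0],[0,0,0]],[0,[0.012,-0.0344,0],[0,0,0]],[0,[0,0,0],[0,0,0]],[0,[0,0,0],[0,0,0]]]'; python3 - <<'E'
from bench import robot,vision
import cv2
print(robot.get_obs()["tool_pos"],robot.get_obs()["ee_rot"])
a=vision.snapshot("wrist"); s=vision.snapshot("side")
import numpy as np
np.savez("pics/w1.npz",**a)
cv2.imwrite("pics/c.png",cv2.resize(np.hstack([a["color"],s["color"]])[...,::-1],None,fx=.78,fy=.78))
E
```

```text
time: 2.5
tool_pos: [0.5218, 0.1519, 0.405]
ee_rot: [3.14, 0.001, -0.111]
wrist_force: [-0.1, -0.8, -0.4]
width: 0.0935
finger_force: 0.0
[0.52175451 0.15189694 0.40496865] [ 3.14031635e+00  1.17961178e-03 -1.11231847e-01]
```

View pics/c.png

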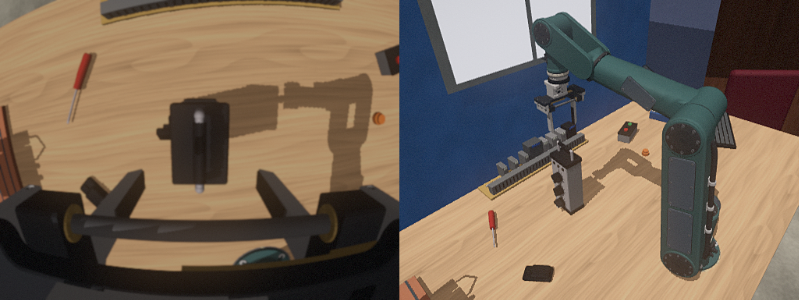

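The wrist view shows the bar vertical at column 199, centred between the finger tips at 125 and 275. The orange part at (378,118) is clear of the path. I'll descend and close.

```bash
python3 -m crank '[[0,[0,-0.001,0.035],[0,0,0]],[0,[0,-0.0005,0.035],[0,0,0]],[0,[0,0,0.034],[0,0,0]],[0,[0,0,0],[0,0,0]]]'; python3 -m crank '[[1,[0,0,0],[0,0,0]],[1,[0,0,0],[0,0,0]],[1,[0,0,0],[0,0,0]],[1,[0,0,0],[0,0,0]],[1,[0,0,0],[0,0,0]],[1,[0,0,0],[0,0,0]],[1,[0,0,0],[0,0,0]],[1,[0,0,0],[0,0,0]]]'
```

```text
time: 3.0
tool_pos: [0.5187, 0.1526, 0.2954]
ee_rot: [3.138, 0.011, -0.112]
wrist_force: [-0.7, 0.9, -0.1]
width: 0.0941
finger_force: 0.0
time: 3.8
tool_pos: [0.5218, 0.1549, 0.3013]
ee_rot: [3.141, 0.0, -0.109]
wrist_force: [0.9, 0.7, -0.6]
width: 0.0332
finger_force: 0.0
```

```bash
python3 -m crank '[[1,[0,0,0],[0,0,0]],[1,[0,0,0],[0,0,0]],[1,[0,0,0],[0,0,0]],[1,[0,0,0],[0,0,0]],[1,[0,0,0],[0,0,0]]]'
```

```text
time: 4.3
tool_pos: [0.5218, 0.1547, 0.3014]
ee_rot: [3.141, 0.0, -0.11]
wrist_force: [0.2, -0.2, 0.0]
width: 0.0149
finger_force: 30.0
```

```bash
python3 -m crank '[[1,[0,0.014,-0.0004],[0,0,0]],[1,[0,0.014,-0.0004],[0,0,0]],[1,[0,0.014,0.0001],[0,0,0]],[1,[0,0.014,0.0001],[0,0,0]],[1,[0,0.014,0.0013],[0,0,0]],[1,[0,0.014,0.0013],[0,0,0]],[1,[0,0.0138,0.0025],[0,0,0]],[1,[0,0.0139,0.0026],[0,0,0]]]'; python3 -m crank '[[1,[0,0,0],[0,0,0]]]'; python3 - <<'E'
from bench import robot,vision
import cv2,numpy as np
a=vision.snapshot("top"); s=vision.snapshot("side")
print(robot.get_obs()["tool_pos"])
np.savez("pics/s1.npz",**s)
cv2.imwrite("pics/d.png",cv2.resize(np.hstack([a["color"],s["color"]])[...,::-1],None,fx=.78,fy=.78))
E
```

```text
time: 5.1
tool_pos: [0.5095, 0.0416, 0.2953]
ee_rot: [3.14, -0.002, -0.111]
wrist_force: [1.0, -1.7, 4.9]
width: 0.0152
finger_force: 30.0
time: 5.2
tool_pos: [0.5094, 0.0405, 0.295]
ee_rot: [3.139, -0.001, -0.114]
wrist_force: [0.1, -1.1, 5.8]
width: 0.0151
finger_force: 30.0
[0.50953658 0.04161031 0.29524094]
```

View pics/d.png

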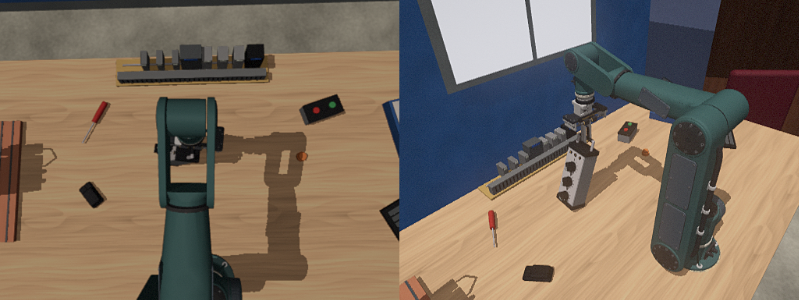

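The side view shows the box tilted about 20° with its foot edge on the desk, at (572,205). It is under light compression, so I'll continue.

```bash
python3 -m crank '[[1,[0,0.0135,0.0037],[0,0,0]],[1,[0,0.0135,0.0037],[0,0,0]],[1,[0,0.0132,0.0049],[0,0,0]],[1,[0,0.0132,0.0049],[0,0,0]],[1,[0,0.0127,0.006],[0,0,0]],[1,[0,0.0127,0.006],[0,0,0]],[1,[0,0.0121,0.0071],[0,0,0]],[1,[0,0.0121,0.0071],[0,0,0]]]'; python3 -m crank '[[1,[0,0,0],[0,0,0]]]'
```

```text
time: 6.1
tool_pos: [0.498, -0.0615, 0.2512]
ee_rot: [3.138, -0.001, -0.112]
wrist_force: [-0.8, -4.1, 4.3]
width: 0.0152
finger_force: 30.0
time: 6.2
tool_pos: [0.4976, -0.0626, 0.2502]
ee_rot: [3.137, 0.001, -0.114]
wrist_force: [-0.8, -4.9, 5.8]
width: 0.0149
finger_force: 30.0
```

```bash
python3 -m crank '[[1,[0,0.0114,0.0081],[0,0,0]],[1,[0,0.0114,0.0081],[0,0,0]],[1,[0,0.0107,0.0091],[0,0,0]],[1,[0,0.0107,0.0091],[0,0,0]],[1,[0,0.0098,0.01],[0,0,0]],[1,[0,0.0098,0.01],[0,0,0]],[1,[0,0.0089,0.0108],[0,0,0]],[1,[0,0.0089,0.0108],[0,0,0]]]'; python3 -m crank '[[1,[0,0,0],[0,0,0]]]'
```

```text
time: 7.0
tool_pos: [0.489, -0.1398, 0.1732]
ee_rot: [-3.14, 0.001, -0.109]
wrist_force: [0.9, -1.3, -1.9]
width: 0.0152
finger_force: 30.0
time: 7.1
tool_pos: [0.488, -0.1401, 0.1719]
ee_rot: [-3.14, 0.005, -0.111]
wrist_force: [-0.5, -1.7, -1.4]
width: 0.0148
finger_force: 30.0
```

```bash
python3 -m crank '[[1,[0,0.008,0.0116],[0,0,0]],[1,[0,0.008,0.0116],[0,0,0]],[1,[0,0.0069,0.0122],[0,0,0]],[1,[0,0.0069,0.0122],[0,0,0]],[1,[0,0.0058,0.0128],[0,0,0]],[1,[0,0.0058,0.0128],[0,0,0]],[1,[0,0.0047,0.0125],[0,0,0]],[1,[0,0.0047,0.0115],[0,0,0]]]'; python3 -m crank '[[1,[0,0,0],[0,0,0]]]'; python3 - <<'E'
from bench import robot,vision
import cv2,numpy as np
a=vision.snapshot("top"); s=vision.snapshot("side")
print(robot.get_obs()["tool_pos"])
np.savez("pics/s1.npz",**s)
cv2.imwrite("pics/e.png",cv2.resize(np.hstack([a["color"],s["color"]])[...,::-1],None,fx=.78,fy=.78))
E
```

```text
time: 7.9
tool_pos: [0.4836, -0.1903, 0.0765]
ee_rot: [-3.141, 0.001, -0.109]
wrist_force: [0.1, 1.6, -3.5]
width: 0.015
finger_force: 30.0
time: 8.0
tool_pos: [0.4826, -0.1906, 0.0755]
ee_rot: [-3.141, 0.003, -0.11]
wrist_force: [0.7, 1.4, -2.6]
width: 0.0153
finger_force: 30.0
[ 0.4838429  -0.19027642  0.07771191]
```

View pics/e.png

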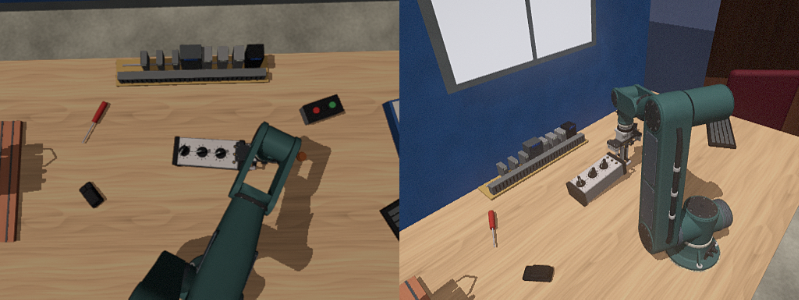

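The box is almost flat, with all three knobs visible on the panel. I'll lower the last 55 mm slowly.

```bash
python3 -m crank '[[1,[0,0.002,0.009],[0,0,0]],[1,[0,0.002,0.009],[0,0,0]],[1,[0,0.0015,0.009],[0,0,0]],[1,[0,0.0015,0.008],[0,0,0]],[1,[0,0.001,0.007],[0,0,0]],[1,[0,0.001,0.006],[0,0,0]],[1,[0,0.0005,0.004],[0,0,0]],[1,[0,0,0.002],[0,0,0]]]'; python3 -m crank '[[1,[0,0,0],[0,0,0]],[1,[0,0,0],[0,0,0]]]'
```

```text
time: 8.9
tool_pos: [0.4826, -0.1996, 0.0232]
ee_rot: [-3.141, 0.001, -0.11]
wrist_force: [-0.9, -1.6, -2.6]
width: 0.0151
finger_force: 30.0
time: 9.1
tool_pos: [0.4829, -0.1994, 0.024]
ee_rot: [-3.141, -0.0, -0.109]
wrist_force: [-0.3, -1.4, -2.8]
width: 0.0151
finger_force: 30.0
```

```bash
python3 -m crank '[[1,[0,0,0.001],[0,0,0]],[1,[0,0,0.001],[0,0,0]],[1,[0,0,0.001],[0,0,0]],[1,[0,0,0.001],[0,0,0]],[1,[0,0,0],[0,0,0]],[1,[0,0,0],[0,0,0]]]'
```

```text
time: 9.7
tool_pos: [0.4831, -0.1998, 0.0211]
ee_rot: [3.141, -0.001, -0.109]
wrist_force: [-3.3, -0.7, 5.8]
width: 0.0153
finger_force: 30.0
```

Contact made: the wrist force now pushes up. I'll open part way and rise.

```bash
python3 -m crank '[[0.65,[0,0,0],[0,0,0]],[0.65,[0,0,0],[0,0,0]],[0.65,[0,0,0],[0,0,0]],[0.65,[0,0,0],[0,0,0]],[0.65,[0,0,-0.02],[0,0,0]],[0.65,[0,0,-0.04],[0,0,0]],[0.65,[0,0,-0.05],[0,0,0]],[0.65,[0,0,-0.05],[0,0,0]]]';python3 -m crank '[[0.65,[0,0,-0.05],[0,0,0]],[0.65,[0,0.05,0],[0,0,0]],[0.65,[0,0.05,0],[0,0,0]],[0.65,[0,0.05,0],[0,0,0]],[0.65,[0,0.0,0],[0,0,0]],[0.65,[0,0,0],[0,0,0]]]'
python3 - <<'E'
from bench import robot,vision
import cv2,numpy as np
from h import *
print(robot.get_obs()["tool_pos"])
for n in("top","side"):
    s=vision.snapshot(n); np.savez(f"pics/{n}2.npz",**s); W=cloud(s); x,y,z=W[...,0],W[...,1],W[...,2]
    b=(x>.38)&(x<.6)&(y>-.25)&(y<.2)
    for lo,hi in((.066,.083),(.1,.12)):
        m=b&(z>lo)&(z<hi); p=W[m]; r=cv2.minAreaRect((p[:,:2]*1000).astype(np.float32)); print(n,lo,len(p),r,np.median(p[:,2]))
    k,l,st,c=cv2.connectedComponentsWithStats(m.astype(np.uint8))
    for i in range(1,k):
        if st[i,4]>15:
            p=W[l==i]; print(st[i],p.mean(0).round(4),cv2.minAreaRect((p[:,:2]*1000).astype(np.float32)))
    if n=="top":
        v,u=np.where(b&(z>.06)); c=s["color"][v.min()-5:v.max()+5,u.min()-5:u.max()+5]; print(v.min(),u.min(),c.shape)
        cv2.imwrite("pics/f.png",cv2.resize(c[...,::-1],(c.shape[1]*6,c.shape[0]*6),interpolation=2))
E
```

```text
time: 10.5
tool_pos: [0.4823, -0.1992, 0.1807]
ee_rot: [-3.141, 0.001, -0.109]
wrist_force: [1.6, -0.5, 0.9]
width: 0.0332
finger_force: 0.0
time: 11.1
tool_pos: [0.466, -0.3494, 0.2288]
ee_rot: [-3.14, 0.001, -0.112]
wrist_force: [0.4, 0.6, 0.2]
width: 0.0326
finger_force: 0.0
[ 0.466033   -0.34935769  0.22882072]
top 0.066 2806 ((504.03814697265625, -19.16064453125), (280.1888732910156, 114.01475524902344), 83.8161849975586) 0.07790484048305202
top 0.1 173 ((510.1072692871094, -1.4830322265625), (173.78639221191406, 36.128570556640625), 85.75934600830078) 0.11181846378334111
[235 186  10  13  59] [0.515  0.073  0.1109] ((515.1871337890625, 73.58415985107422), (13.125958442687988, 38.914493560791016), 55.80143737792969)
[258 192  12   6  55] [0.5058 0.0007 0.1118] ((506.56854248046875, 0.5558185577392578), (13.164067268371582, 35.190364837646484), 8.81765079498291)
[281 193  13   8  59] [ 0.4983 -0.07    0.1116] ((498.8179626464844, -70.39508819580078), (12.728764533996582, 37.342044830322266), 19.123441696166992)
175 224 (65, 201, 3)
side 0.066 1171 ((502.89678955078125, -22.809432983398438), (286.518310546875, 119.417724609375), 83.77039337158203) 0.07994708787187237
side 0.1 128 ((509.73260498046875, -0.72747802734375), (175.0971221923828, 39.28949737548828), 86.46930694580078) 0.11350196239269425
[262 208   6  10  41] [ 0.4954 -0.068   0.1118] ((497.15692138671875, -70.39755249023438), (12.548973083496094, 38.24307632446289), 20.410358428955078)
[247 216   8   9  45] [0.5038 0.0008 0.1118] ((506.37701416015625, -1.7407245635986328), (17.004043579101562, 40.45891189575195), 3.5835351943969727)
[232 224   6  12  42] [0.5121 0.0742 0.1119] ((513.2302856445312, 72.8475112915039), (12.707537651062012, 42.8059196472168), 58.41920471191406)
```

View pics/f.png

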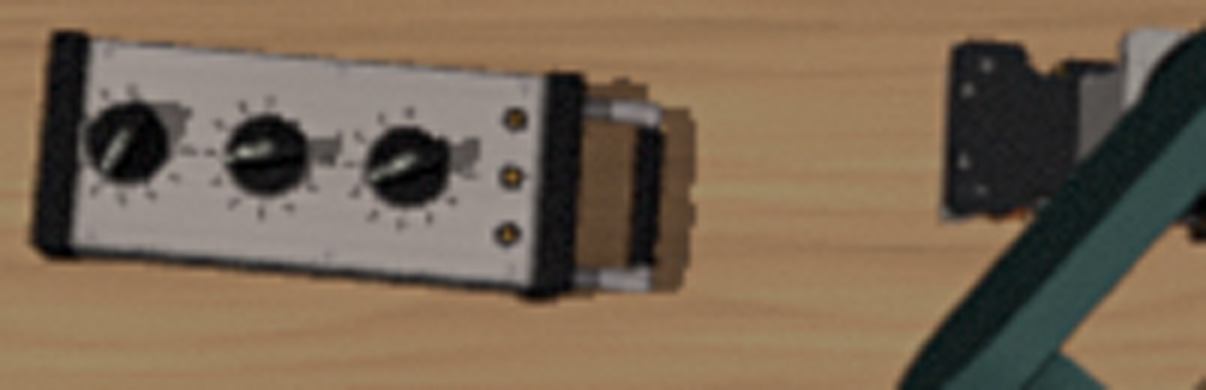

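The picture shows the pointers at about: units (left) lower-left, tens to the left, hundreds to the left and slightly down. In dial angles that is roughly 117°, 168° and 154°, with targets of 240°, 90° and 30°. I'll turn each knob to an absolute tool yaw.

```bash
cat > d.py <<'E'
import sys,numpy as np
from bench import robot
from scipy.spatial.transform import Rotation as r
x,y,z,yaw=map(float,sys.argv[1:5])
o=robot.get_obs(); R=r.from_euler("xyz",o["ee_rot"])
print("pos",o["tool_pos"].round(4),"yaw",np.degrees(o["ee_rot"][2]).round(2),"j6",o["joint_positions"][5].round(3))
T=r.from_euler("xyz",[180,0,yaw],degrees=True)
d=np.array([x,y,z])-o["tool_pos"]
print("now-axes",R.inv().apply(d).round(4),"after-turn axes",T.inv().apply(d).round(4),"turn",(R.inv()*T).as_rotvec(degrees=True).round(2))
E
python3 -m crank '[[0.65,[0,0,0],[0,0,7.7]],[0.65,[0,0,0],[0,0,7.7]],[0.65,[0,0,0],[0,0,7.7]],[0.65,[0,0,0],[0,0,7.7]],[0.65,[0,0,0],[0,0,7.7]],[0.65,[0,0,0],[0,0,7.7]],[0.65,[0,0,0],[0,0,7.5]],[0.65,[0,0,0],[0,0,0]]]'; python3 d.py 0.498 -0.070 0.15 -60
```

```text
time: 12.0
tool_pos: [0.467, -0.347, 0.2303]
ee_rot: [-3.141, -0.001, -1.044]
wrist_force: [-0.3, -0.4, -0.4]
width: 0.033
finger_force: 0.0
pos [ 0.467  -0.347   0.2303] yaw -59.81 j6 1.878
now-axes [-0.2239 -0.166   0.0803] after-turn axes [-0.2244 -0.1653  0.0803] turn [-0.03 -0.03  0.19]
```

```bash
python3 -m crank '[[0.65,[-0.036,-0.026,0.005],[0,0,0]],[0.65,[-0.036,-0.027,0.01],[0,0,0]],[0.65,[-0.036,-0.027,0.015],[0,0,0]],[0.65,[-0.036,-0.027,0.015],[0,0,0]],[0.65,[-0.036,-0.027,0.015],[0,0,0]],[0.65,[-0.036,-0.027,0.02],[0,0,0]],[0.65,[-0.008,-0.005,0],[0,0,0]],[0.65,[0,0,0],[0,0,0]]]'; python3 d.py 0.498 -0.070 0.087 -60
```

```text
time: 12.8
tool_pos: [0.4977, -0.0696, 0.1498]
ee_rot: [3.141, -0.0, -1.04]
wrist_force: [0.2, 0.6, -0.1]
width: 0.0328
finger_force: 0.0
pos [ 0.4977 -0.0696  0.1498] yaw -59.61 j6 2.359
now-axes [ 0.0005 -0.0001  0.0628] after-turn axes [ 0.0005 -0.0001  0.0628] turn [ 0.02 -0.    0.39]
```

```bash
python3 -m crank '[[0.65,[0,0,0.02],[0,0,6]],[0.65,[0,0,0.02],[0,0,0]],[0.65,[0,0,0.015],[0,0,0]],[0.65,[0,0,0.0075],[0,0,0]],[1,[0,0,0],[0,0,0]],[1,[0,0,0],[0,0,0]],[1,[0,0,0],[0,0,0]],[1,[0,0,0],[0,0,0]]]'; python3 -m crank '[[1,[0,0,0],[0,0,0]]]'; python3 d.py 0.498 -0.070 0.087 53.8
```

```text
time: 13.6
tool_pos: [0.4988, -0.0725, 0.0887]
ee_rot: [-3.14, -0.002, -1.152]
wrist_force: [0.9, -0.5, 2.6]
width: 0.0131
finger_force: 29.5
time: 13.7
tool_pos: [0.4988, -0.0725, 0.0887]
ee_rot: [-3.14, -0.003, -1.151]
wrist_force: [-0.7, -3.0, 3.8]
width: 0.0127
finger_force: 29.5
pos [ 0.4988 -0.0725  0.0887] yaw -65.97 j6 2.466
now-axes [-0.0026 -0.0003  0.0016] after-turn axes [ 0.0015 -0.0021  0.0017] turn [ 1.1000e-01 -1.7000e-01 -1.1977e+02]
```

```bash
python3 -m crank '[[1,[0,0,0],[0,0,-7.5]],[1,[0,0,0],[0,0,-7.5]],[1,[0,0,0],[0,0,-7.5]],[1,[0,0,0],[0,0,-7.5]],[1,[0,0,0],[0,0,-7.5]],[1,[0,0,0],[0,0,-7.5]],[1,[0,0,0],[0,0,-7.5]],[1,[0,0,0],[0,0,-7.5]]]'; python3 -m crank '[[1,[0,0,0],[0,0,-7.5]],[1,[0,0,0],[0,0,-7.5]],[1,[0,0,0],[0,0,-7.5]],[1,[0,0,0],[0,0,-7.5]],[1,[0,0,0],[0,0,-7.5]],[1,[0,0,0],[0,0,-7.5]],[1,[0,0,0],[0,0,-7.5]],[1,[0,0,0],[0,0,-7.5]]]';  python3 -m crank '[[1,[0,0,0],[0,0,0]],[1,[0,0,0],[0,0,0]]]'; python3 d.py 0.498 -0.070 0.087 53.8
```

```text
time: 14.5
tool_pos: [0.5, -0.0708, 0.0887]
ee_rot: [-3.139, -0.005, -0.098]
wrist_force: [2.8, 1.8, 2.3]
width: 0.0132
finger_force: 29.7
time: 15.3
tool_pos: [0.4991, -0.0693, 0.0886]
ee_rot: [-3.141, -0.005, 0.949]
wrist_force: [-0.8, 5.9, 5.0]
width: 0.0129
finger_force: 29.7
time: 15.5
tool_pos: [0.4991, -0.0693, 0.0887]
ee_rot: [-3.141, -0.005, 0.944]
wrist_force: [0.4, 5.8, 4.8]
width: 0.0129
finger_force: 29.9
pos [ 0.4991 -0.0693  0.0887] yaw 54.1 j6 0.372
now-axes [-0.0012 -0.0005  0.0016] after-turn axes [-0.0012 -0.0004  0.0017] turn [-0.02 -0.3   0.3 ]
```

```bash
python3 -m crank '[[0.65,[0,0,0],[0,0,0]],[0.65,[0,0,0],[0,0,0]],[0.65,[0,0,0],[0,0,0]],[0.65,[0,0,-0.03],[0,0,0]],[0.65,[0,0,-0.03],[0,0,-8.4]],[0.65,[0,0,0],[0,0,-8.4]],[0.65,[0,0,0],[0,0,-8.4]],[0.65,[0,0,0],[0,0,-8.4]]]'; python3 -m crank '[[0.65,[0,0,0],[0,0,-8.4]],[0.65,[0,0,0],[0,0,0]]]'; python3 d.py 0.507 0.001 0.087 96
```

```text
time: 16.3
tool_pos: [0.4981, -0.072, 0.1474]
ee_rot: [3.141, 0.0, 1.535]
wrist_force: [-0.6, 0.3, 0.1]
width: 0.0331
finger_force: 0.0
time: 16.5
tool_pos: [0.4979, -0.0719, 0.1469]
ee_rot: [-3.141, 0.0, 1.675]
wrist_force: [0.3, -0.2, 0.1]
width: 0.0328
finger_force: 0.0
pos [ 0.4979 -0.0719  0.1469] yaw 95.99 j6 -0.361
now-axes [0.0716 0.0167 0.0599] after-turn axes [0.0716 0.0167 0.0599] turn [-0.03  0.   -0.01]
```

```bash
python3 -m crank '[[0.65,[0.036,0.008,0],[0,0,0]],[0.65,[0.0355,0.0085,0],[0,0,0]],[0.65,[0,0,0.02],[0,0,0]],[0.65,[0,0,0.02],[0,0,0]],[0.65,[0,0,0.0125],[0,0,0]],[0.65,[0,0,0.006],[0,0,0]],[1,[0,0,0],[0,0,0]],[1,[0,0,0],[0,0,0]]]'; python3 -m crank '[[1,[0,0,0],[0,0,0]],[1,[0,0,0],[0,0,0]],[1,[0,0,0],[0,0,0]]]'; python3 d.py 0.507 0.001 0.087 173.8
```

```text
time: 17.3
tool_pos: [0.5075, 0.0007, 0.0895]
ee_rot: [3.14, 0.0, 1.675]
wrist_force: [0.1, -0.3, -0.0]
width: 0.0205
finger_force: 0.0
time: 17.6
tool_pos: [0.5068, 0.0008, 0.0896]
ee_rot: [3.142, 0.001, 1.676]
wrist_force: [-3.4, -0.9, 3.7]
width: 0.0129
finger_force: 29.8
pos [0.5068 0.0008 0.0896] yaw 96.01 j6 -0.215
now-axes [0.0002 0.0002 0.0026] after-turn axes [-0.0001  0.0003  0.0026] turn [-3.000e-02  4.000e-02 -7.779e+01]
```

```bash
python3 -m crank '[[1,[0,0,0],[0,0,-7]],[1,[0,0,0],[0,0,-7]],[1,[0,0,0],[0,0,-7]],[1,[0,0,0],[0,0,-7]],[1,[0,0,0],[0,0,-7]],[1,[0,0,0],[0,0,-7]],[1,[0,0,0],[0,0,-7]],[1,[0,0,0],[0,0,-7]]]'; python3 -m crank '[[1,[0,0,0],[0,0,-7.3]],[1,[0,0,0],[0,0,-7.3]],[1,[0,0,0],[0,0,-7.2]],[1,[0,0,0],[0,0,0]],[1,[0,0,0],[0,0,0]]]'; python3 d.py 0.507 0.001 0.087 173.8;  python3 -m crank '[[0.65,[0,0,0],[0,0,0]],[0.65,[0,0,0],[0,0,0]],[0.65,[0,0,0],[0,0,0]],[0.65,[0,0,-0.03],[0,0,0]],[0.65,[0,0,-0.03],[0,0,6.7]],[0.65,[0,0,0],[0,0,6.7]],[0.65,[0,0,0],[0,0,6.7]],[0.65,[0,0,0],[0,0,6.7]]]'; python3 -m crank '[[0.65,[0,0,0],[0,0,0]],[0.65,[0,0,0],[0,0,0]]]'; python3 d.py 0.5145 0.073 0.087 147
```

```text
time: 18.4
tool_pos: [0.507, 0.0008, 0.0897]
ee_rot: [-3.141, 0.001, 2.658]
wrist_force: [-3.5, -0.9, 3.6]
width: 0.0128
finger_force: 29.8
time: 18.9
tool_pos: [0.507, 0.0009, 0.0897]
ee_rot: [-3.141, 0.001, 3.031]
wrist_force: [-4.2, -0.7, 5.7]
width: 0.0129
finger_force: 29.8
pos [0.507  0.0009 0.0897] yaw 173.67 j6 -1.57
now-axes [0.     0.0001 0.0027] after-turn axes [0.     0.0001 0.0027] turn [-0.03  0.04 -0.13]
time: 19.7
tool_pos: [0.5073, 0.0012, 0.1489]
ee_rot: [3.141, 0.001, 2.561]
wrist_force: [0.5, -0.8, 0.1]
width: 0.033
finger_force: 0.0
time: 19.9
tool_pos: [0.507, 0.0012, 0.1485]
ee_rot: [-3.142, -0.0, 2.568]
wrist_force: [0.3, -0.4, -0.2]
width: 0.0328
finger_force: 0.0
pos [0.507  0.0012 0.1485] yaw 147.15 j6 -1.107
now-axes [0.0327 0.0644 0.0615] after-turn axes [0.0328 0.0643 0.0615] turn [-0.   -0.01  0.15]
```

```bash
python3 -m crank '[[0.65,[0.0165,0.032,0],[0,0,0]],[0.65,[0.0162,0.0324,0],[0,0,0]],[0.65,[0,0,0.02],[0,0,0]],[0.65,[0,0,0.02],[0,0,0]],[0.65,[0,0,0.0135],[0,0,0]],[0.65,[0,0,0.0065],[0,0,0]],[1,[0,0,0],[0,0,0]],[1,[0,0,0],[0,0,0]]]'; python3 -m crank '[[1,[0,0,0],[0,0,0]],[1,[0,0,0],[0,0,0]],[1,[0,0,0],[0,0,0]]]'; python3 d.py 0.5145 0.073 0.087 23.8
```

```text
time: 20.7
tool_pos: [0.5151, 0.0727, 0.0894]
ee_rot: [3.141, 0.001, 2.566]
wrist_force: [0.1, 0.5, 0.4]
width: 0.02
finger_force: 0.0
time: 21.0
tool_pos: [0.5153, 0.0726, 0.0899]
ee_rot: [3.141, 0.002, 2.566]
wrist_force: [-0.6, -0.6, 2.6]
width: 0.0128
finger_force: 30.0
pos [0.5153 0.0726 0.0899] yaw 147.02 j6 -0.964
now-axes [ 0.0009 -0.0001  0.0029] after-turn axes [-0.0006 -0.0007  0.0029] turn [1.5000e-01 3.0000e-02 1.2322e+02]
```

```bash
python3 -m crank '[[1,[0,0,0],[0,0,7.7]],[1,[0,0,0],[0,0,7.7]],[1,[0,0,0],[0,0,7.7]],[1,[0,0,0],[0,0,7.7]],[1,[0,0,0],[0,0,7.7]],[1,[0,0,0],[0,0,7.7]],[1,[0,0,0],[0,0,7.7]],[1,[0,0,0],[0,0,7.7]]]'; python3 -m crank '[[1,[0,0,0],[0,0,7.7]],[1,[0,0,0],[0,0,7.7]],[1,[0,0,0],[0,0,7.7]],[1,[0,0,0],[0,0,7.7]],[1,[0,0,0],[0,0,7.7]],[1,[0,0,0],[0,0,7.7]],[1,[0,0,0],[0,0,7.7]],[1,[0,0,0],[0,0,7.7]]]'; python3 -m crank '[[1,[0,0,0],[0,0,0]],[1,[0,0,0],[0,0,0]]]'; python3 d.py 0.5145 0.073 0.087 23.8;  python3 -m crank '[[0.65,[0,0,0],[0,0,0]],[0.65,[0,0,0],[0,0,0]],[0.65,[0,0,0],[0,0,0]],[0.65,[0,0,-0.03],[0,0,0]],[0.65,[0,0,-0.03],[0,0,0]],[0.65,[0,0,-0.05],[0,0,0]],[0.65,[0,0,0],[0,0,0]],[0.65,[0,0,0],[0,0,0]]]'; python3 d.py 0.36 -0.25 0.25 23.8
```

```text
time: 21.8
tool_pos: [0.5149, 0.0723, 0.0899]
ee_rot: [3.14, 0.001, 1.485]
wrist_force: [-1.8, -1.6, 3.8]
width: 0.0129
finger_force: 30.0
time: 22.6
tool_pos: [0.5145, 0.0726, 0.0899]
ee_rot: [3.141, -0.0, 0.41]
wrist_force: [-1.9, -2.0, 3.4]
width: 0.0128
finger_force: 30.0
time: 22.8
tool_pos: [0.5146, 0.0726, 0.0899]
ee_rot: [3.141, -0.0, 0.419]
wrist_force: [-2.9, -1.2, 5.2]
width: 0.0129
finger_force: 30.0
pos [0.5146 0.0726 0.0899] yaw 24.0 j6 1.184
now-axes [ 0.0001 -0.0004  0.0029] after-turn axes [ 0.0001 -0.0004  0.0029] turn [ 0.05 -0.    0.2 ]
time: 23.6
tool_pos: [0.5155, 0.0731, 0.2002]
ee_rot: [3.14, -0.003, 0.416]
wrist_force: [-0.4, -0.6, -0.5]
width: 0.033
finger_force: 0.0
pos [0.5155 0.0731 0.2002] yaw 23.86 j6 1.186
now-axes [-0.2727  0.2326 -0.0504] after-turn axes [-0.2726  0.2328 -0.0498] turn [ 0.07 -0.19  0.06]
```

Now I'll move aside and check with the cameras.

```bash
python3 -m crank '[[0.65,[-0.033,0.029,-0.02],[0,0,0]],[0.65,[-0.034,0.029,-0.02],[0,0,0]],[0.65,[-0.034,0.029,-0.01],[0,0,0]],[0.65,[-0.034,0.029,0],[0,0,0]],[0.65,[-0.034,0.029,0],[0,0,0]],[0.65,[-0.034,0.029,0],[0,0,0]],[0.65,[-0.034,0.029,0],[0,0,0]],[0.65,[-0.034,0.029,0],[0,0,0]]]';python3 -m crank '[[0.65,[0,0.04,0],[0,0,0]],[0.65,[0,0.04,0],[0,0,0]],[0.65,[0,0,0],[0,0,0]]]'
python3 - <<'E'
from bench import robot,vision
import cv2,numpy as np
from h import *
for n in("top","side"):
    s=vision.snapshot(n); W=cloud(s); x,y,z=W[...,0],W[...,1],W[...,2]
    b=(x>.38)&(x<.6)&(y>-.185)&(y<.2)
    for lo,hi in((.066,.083),(.1,.12)):
        m=b&(z>lo)&(z<hi); p=W[m]; r=cv2.minAreaRect((p[:,:2]*1000).astype(np.float32)); print(n,lo,len(p),r,np.median(p[:,2]))
    k,l,st,c=cv2.connectedComponentsWithStats(m.astype(np.uint8))
    for i in range(1,k):
        if st[i,4]>15:
            p=W[l==i]; print(p.mean(0).round(4),cv2.minAreaRect((p[:,:2]*1000).astype(np.float32)))
    if n=="top":
        v,u=np.where(b&(z>.06)); c=s["color"][v.min()-5:v.max()+5,u.min()-5:u.max()+5]; f=min(6,790//c.shape[1])
        cv2.imwrite("pics/g.png",cv2.resize(c[...,::-1],None,fx=f,fy=f,interpolation=2))
E
```

```text
time: 24.4
tool_pos: [0.3588, -0.2495, 0.2464]
ee_rot: [-3.138, 0.001, 0.416]
wrist_force: [1.7, -0.3, 0.2]
width: 0.0332
finger_force: 0.0
time: 24.7
tool_pos: [0.3924, -0.3248, 0.2439]
ee_rot: [-3.135, 0.003, 0.413]
wrist_force: [0.6, 0.4, -0.1]
width: 0.033
finger_force: 0.0
top 0.066 2812 ((505.590087890625, -19.251190185546875), (280.13555908203125, 116.25924682617188), 83.66310119628906) 0.07790575688187766
top 0.1 172 ((509.4072570800781, 0.445343017578125), (172.5915985107422, 38.55649185180664), 85.4886245727539) 0.11253591285883568
[0.5132 0.0732 0.1121] ((515.514892578125, 74.66256713867188), (42.99774169921875, 12.080460548400879), 25.289522171020508)
[0.5096 0.0027 0.112 ] ((509.6810302734375, 1.8542571067810059), (12.06442928314209, 38.61283874511719), 88.57019805908203)
[ 0.5006 -0.0662  0.1117] ((500.6593017578125, -66.73770904541016), (37.2907600402832, 13.011192321777344), 53.21249771118164)
side 0.066 1114 ((504.5831298828125, -21.760726928710938), (285.1439514160156, 119.16455841064453), 83.81452178955078) 0.07973243382267926
side 0.1 160 ((508.1953125, -2.0174560546875), (171.63638305664062, 42.2938232421875), 86.08769989013672) 0.111039484434303
[ 0.4988 -0.0668  0.1107] ((499.9501037597656, -69.95343780517578), (39.41249465942383, 19.155723571777344), 53.324851989746094)
[0.5072 0.0028 0.1107] ((508.3775634765625, 0.5674238204956055), (13.80877685546875, 42.292327880859375), 86.21062469482422)
[0.5116 0.0727 0.1105] ((513.8659057617188, 71.87469482421875), (36.39866256713867, 19.157440185546875), 20.50364112854004)
```

View pics/g.png

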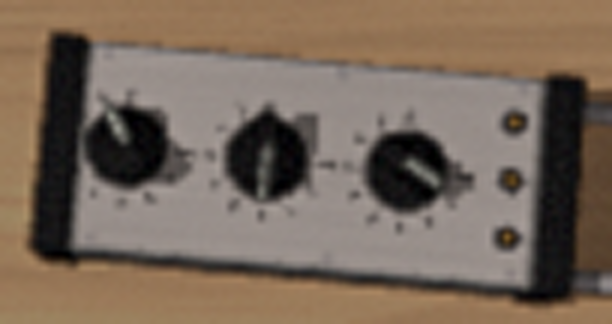

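The hundreds pointer is at lower right on mark 1. The tens pointer points down the panel, with its line from (268,150) to (263,195) and its mark at (262,215). The units pointer is at upper left on mark 8. All three agree with the measured bar angles, and the arm is clear of everything.

```bash
python3 -c "
from bench import robot; print(robot.close_job())"
```

```text
the job is handed in; nothing more can be done
None
```

The box is lying flat on its back with its dials set to 1-3-8 (138 ohms) by the final camera check, and I handed the job in about 25 s into the 72 s limit; the hand-in gave no verdict, and one of my picture crops was about 1200 pixels wide, over the 800 x 600 limit.

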